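# Hang the divider in the gap of the desktop file rack

### The job

Lift the wide hooked divider out of the wooden stand (not the short one without hooks) and hang it in the wide gap between the dividers on the steel rack: both hooks over their rails, square across the rails, clear of its neighbour on either side. Lower it from above until the hooks rest on the rails before you let go, and do not push the two neighbours along or unhook them.

Things in the scene. Friction and masses are not known exactly. Their poses are not given: they have to be found in the camera images.
- wide_divider: Stiff grey plate 136 mm (x) by 8 mm (y), 80 below to 12 above its origin, upright in a wooden stand's slot 40 deep. At each end a downturned hook, 32 wide inside (x 68 to 100), tip 24 below origin, 212 over all. Grip in the middle, 30 (x) by 12 (y), from 14 to 71 above origin. Origin: middle, at underside of hook lugs. z up. A shorter one without hooks stands 90 beside it. 0.1 to 0.21 kg.
- rack: Fixed steel rack, open above: two level rails 8 mm thick along its y, 260 mm long, at x = -84 and +84, tops 124 above the desk. Origin: on the desk under their middle; z up. A hung divider's origin is 124 above it at x = 0 (12 play either way), its x along the rack's x. Low dividers hang on it: neighbour_a, neighbour_b and a third 28 beyond a, away from the gap.
- neighbour_a: Hanging divider: plate and hooks like the wide divider, but no grip; its low tab ends 20 mm above its origin. Loose on the rails. Origin: middle, where its lugs rest on the rails; x along its width, y through its thickness, z up. It bounds the wide gap on the rack's +y side (58 to 76 mm centre to centre to neighbour_b).
- neighbour_b: Hanging divider: plate and hooks like the wide divider, but no grip; its low tab ends 20 mm above its origin. Loose on the rails. Origin: middle, where its lugs rest on the rails; x along its width, y through its thickness, z up. It bounds the wide gap on the rack's -y side.

How it is judged:
At the end, for the whole second after the job is handed in: The wide divider hangs at rest on both rails (origin 124 mm up within 7 mm, within 15 mm of the middle across the rails), upright within 7 and square to the rails within 10 degrees, its centre at least 12 mm from that of each neighbour; both neighbours still hang (124 mm within 7) (z of wide_divider in the frame of rack between 0.117 and 0.131 m and x of wide_divider in the frame of rack between -0.015 and 0.015 m and y of wide_divider in the frame of neighbour_a below -0.012 m and y of wide_divider in the frame of neighbour_b above 0.012 m and angle between the x axis of wide_divider and the x axis of rack, either way round below 0.17 rad and angle between wide_divider's own z axis and vertical below 0.12 rad and linear speed of wide_divider below 0.03 m/s and angular speed of wide_divider below 0.3 rad/s and z of neighbour_a in the frame of rack between 0.117 and 0.131 m and z of neighbour_b in the frame of rack between 0.117 and 0.131 m); the robot touches nothing.
It fails at once if a neighbour of the gap is pushed more than 15 mm or unhooked (distance of any of neighbour_a, neighbour_b from where it was at the start of the episode above 0.015 m).
It fails at once if the wide divider is let go over the rack more than 15 mm above its resting height (contact force between the fingers and wide_divider below 0.1 N and z of wide_divider in the frame of rack above 0.139 m and horizontal distance between wide_divider and rack below 0.2 m).
It also fails if it takes over 38 s, if anything falls off the work surface, if the arm or the gripper's body presses on something with over 40 N, if the wrist force passes 120 N, or if a joint passes its speed limit or range.

### The arm

A 6-joint arm with a two-finger parallel gripper is mounted at the origin on the work surface; the furniture and walls round the work are solid. World frame = base frame: x ahead of the robot, y to its left, z up, the work surface at z = 0. Lengths are in m, angles in rad, forces in N, time in s.
With the tool pointing down it reaches from about 0.275 to 1 m from the base axis. Payload 8.4 kg.
Tool frame: the origin (TCP) lies on the centre line of the jaws, within the pads' length; the fingertips stand 17 mm ahead of it and the grasp point (between the pads) lies 2 mm behind it (bot.tcp_to_tips is the y of the fingertips in the tool frame, in m); y points along the fingers, z is the direction in which the jaws open and shut, and the axes are right-handed (so a half turn about y gives the same grasp; the last joint's range is limited). The gripper opens to 85 mm and grips with 20 to 120 N. Pads are 22 mm wide; open, the fingers measure 114 mm over their backs; the gripper's body (76 mm by 85 mm) begins 54 mm behind the grasp point. The pads swing forward as they close: fully open they stand 13 mm farther back than shut.
Start: joints at [-1.224, 0.353, 1.633, -0, 1.155, -0.002], TCP at [0.214, -0.587, 0.248] pointing down, gripper open.
Joint ranges: [-2.63, 2.63], [-0.92, 2.1], [0.06, 2.66], [-1.3, 4.44], [0, 2.69], [-3.02, 3.02]. Speed limits (rad/s): [2.22, 2.22, 2.79, 3.14, 3.14, 3.14].

### API

Orientations are given as a unit quaternion [x, y, z, w].
In Python, from workcell import bot, hand, kinematics, get_obs, vision, hand_in gives the robot as it stands. The module is installed in compiled form; this text tells all that it offers. Calls block until the motion is done:
- bot.reach(position, orientation): joint-space move of the TCP to a pose.
- bot.servo_line(position, ori=None, velocity=0.15): straight line of the TCP; ori=None keeps the orientation; velocity is the mean speed in m/s.
- bot.goto_joints(angles): joint-space move.
- hand.move_gripper(opening, strength=None): finger opening in m; strength is the grip in N (None keeps the last); returns when the fingers have stopped.
- bot.dwell(seconds).
- kinematics.solve_ik(position, orientation): joint angles nearest the present ones, or None.
- get_obs(): the state.
- vision.read_camera(name): name is "scene" or "top" or "wrist"; returns a dict with "frame" (384x512x3 uint8, red, green, blue), "intrinsics" (3x3 intrinsics, pixels), "view" (4x4, takes a point from world to camera coordinates). Camera axes: x right, y down, z forward; pixel columns grow to the right and rows downward; lengths in m; the calibration is good to about 2 mm. A picture is of the moment at which its call begins. There is no depth.
A pose or a line that the arm cannot do raises bot.IKError and nothing moves.
- hand_in(): hands the job in, once; it reports no verdict.
The state is a dict: "time_s": time; "joint_pos": joint angles; "joint_vel": joint speeds; "joint_efforts": joint torques, N m; "position": TCP position; "orientation": TCP orientation; "wrist_force": force on the tool from outside, world axes, zero at the start; "ft_torque": the same for the moment, N m; "gripper_width": finger opening in m.
Only numpy, scipy, OpenCV 4.12 (cv2) and the standard library are available. Lean on these libraries where they do the work, as an engineer would, in place of code of your own. Each camera call takes 0.05 s, during which the arm holds its last target.

## Working session

There is one attempt and no reset: what is moved stays moved. The work goes in short steps, each a Python script; the robot and the scene stay as the last script left them, time stands still between calls to the robot, and variables do not carry over. Pictures are saved under pics/ and viewed, and the job is handed in when it is done.

```bash
mkdir -p pics
python3 - <<'E'
from workcell import *
import cv2, numpy as np, pickle
s=get_obs(); print({k:np.round(v,3) for k,v in s.items()}, bot.tcp_to_tips)
d={}
for n in ["scene","top","wrist"]:
    c=vision.read_camera(n); d[n]=c
    cv2.imwrite(f"pics/{n}0.png",c["frame"][:,:,::-1])
    print(n,np.round(c["intrinsics"],1).tolist(),np.round(c["view"],3).tolist())
pickle.dump(d,open("cams0.pkl","wb"))
E
```

```text
{'time_s': np.float64(0.0), 'joint_pos': array([-1.224,  0.354,  1.634,  0.   ,  1.155, -0.002]), 'joint_vel': array([-0.   , -0.001, -0.   ,  0.001,  0.   ,  0.   ]), 'joint_efforts': array([-2.0000e-03, -6.0526e+01, -3.4207e+01, -0.0000e+00,  1.0000e-02,
       -0.0000e+00]), 'position': array([ 0.213, -0.587,  0.248]), 'orientation': array([-0.123,  0.697, -0.696,  0.123]), 'wrist_force': array([-0.367, -0.501, -0.535]), 'ft_torque': array([0.014, 0.048, 0.021]), 'gripper_width': np.float64(0.085)} 0.017
scene [[476.1, 0.0, 246.5], [0.0, 476.1, 195.9], [0.0, 0.0, 1.0]] [[0.418, -0.908, 0.0, -0.221], [-0.6, -0.276, -0.751, 0.328], [0.682, 0.314, -0.66, 0.944], [0.0, 0.0, 0.0, 1.0]]
top [[423.8, 0.0, 256.0], [0.0, 423.8, 191.6], [0.0, 0.0, 1.0]] [[-0.002, -1.0, 0.0, -0.022], [-0.994, 0.002, -0.113, 0.488], [0.113, -0.0, -0.994, 1.052], [0.0, 0.0, 0.0, 1.0]]
wrist [[295.7, 0.0, 249.3], [0.0, 295.7, 188.3], [0.0, 0.0, 1.0]] [[0.341, -0.94, -0.002, -0.625], [-0.896, -0.326, 0.301, -0.039], [-0.284, -0.101, -0.953, 0.379], [0.0, 0.0, 0.0, 1.0]]
```

View pics/scene0.png

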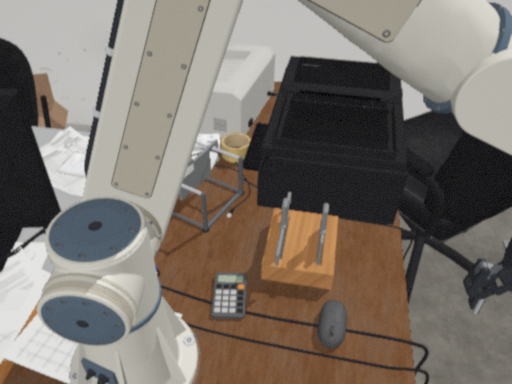

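View pics/top0.png

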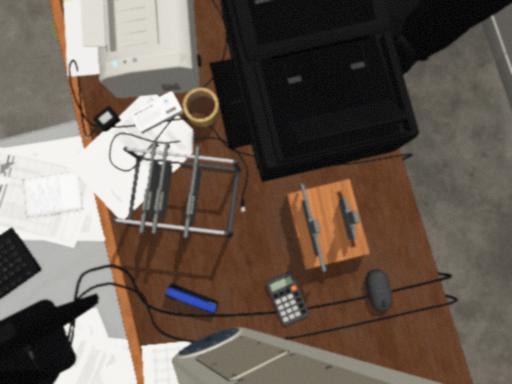

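View pics/wrist0.png

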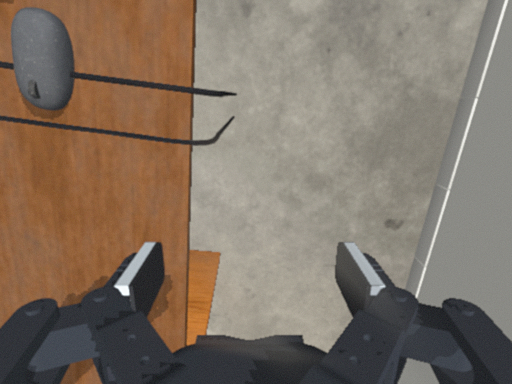

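The top view shows the rack at about (185,195), with the gap between the plates near x=162 and x=192. The stand is at about (328,224), and the hooked wide divider is the left plate there. I'll enlarge both.

```bash
cat > h.py <<'E'
import cv2, numpy as np, pickle
def zoom(img,x0,y0,x1,y1,f,name):
    c=img[y0:y1,x0:x1,::-1]; c=cv2.resize(c,None,fx=f,fy=f,interpolation=cv2.INTER_CUBIC).copy()
    for x in range((x0+9)//10*10,x1,10):
        cv2.line(c,(int((x-x0+.5)*f),0),(int((x-x0+.5)*f),6 if x%50 else 14),(0,255,255),1)
        if x%20==0: cv2.putText(c,str(x),(int((x-x0)*f),24),0,.4,(0,255,255),1)
    for y in range((y0+9)//10*10,y1,10):
        cv2.line(c,(0,int((y-y0+.5)*f)),(6,int((y-y0+.5)*f)),(0,255,255),1)
        if y%20==0: cv2.putText(c,str(y),(8,int((y-y0)*f+5)),0,.4,(0,255,255),1)
    cv2.imwrite("pics/"+name,c)
def ray(c,u,v):
    K=c["intrinsics"];V=c["view"];R=V[:3,:3];t=V[:3,3]
    d=R.T@np.linalg.solve(K,[u,v,1.]); return -R.T@t,d
def atz(c,u,v,z):
    o,d=ray(c,u,v); return o+d*(z-o[2])/d[2]
def proj(c,p):
    q=c["intrinsics"]@(c["view"][:3,:3]@np.asarray(p,float)+c["view"][:3,3]); return q[:2]/q[2]
E
python3 - <<'E'
from h import *
d=pickle.load(open("cams0.pkl","rb"))
t=d["top"]["frame"]
zoom(t,105,135,255,245,5,"rack0z.png"); zoom(t,275,170,385,280,5,"stand0z.png")
zoom(d["scene"]["frame"],150,120,350,300,3,"scene0z.png")
E
```

```text
(no output)
```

View pics/rack0z.png

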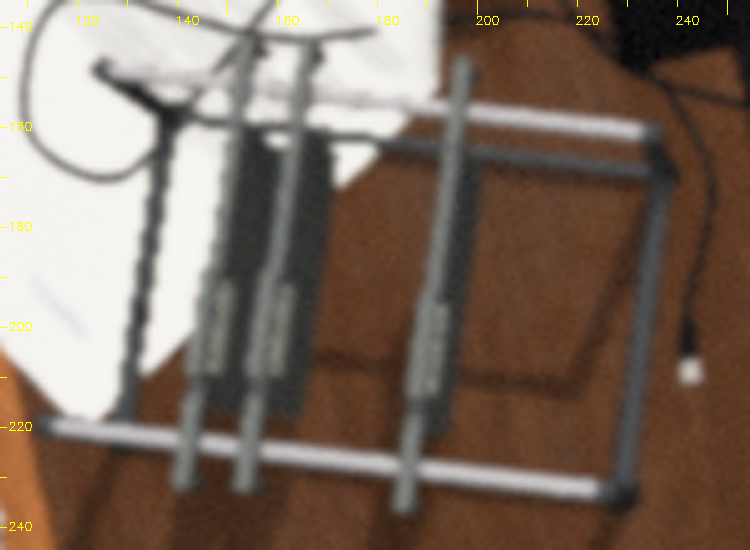

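View pics/stand0z.png

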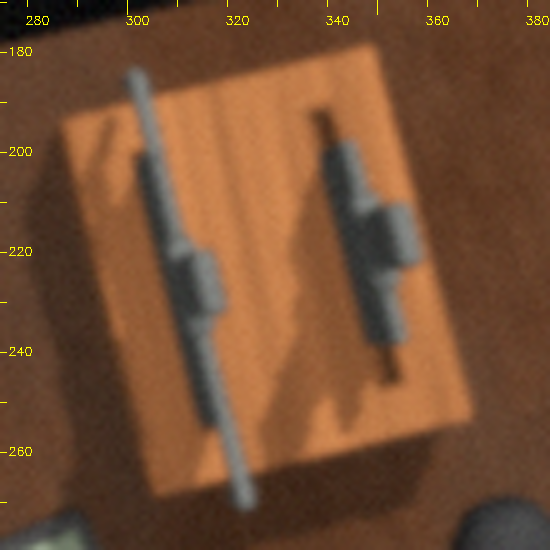

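View pics/scene0z.png

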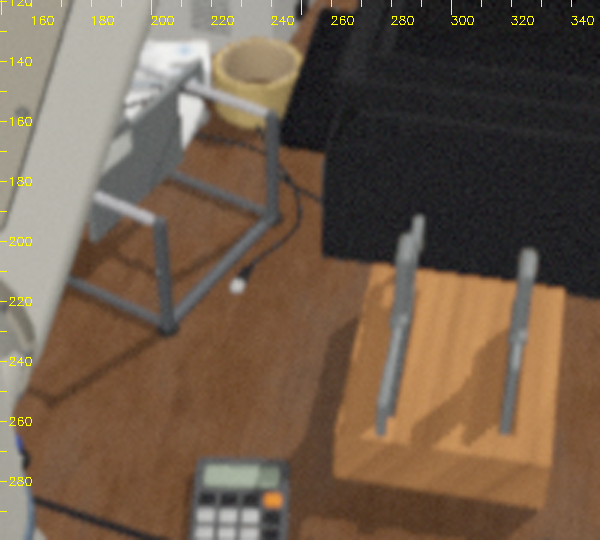

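Run:
```python
from h import *
from scipy.optimize import least_squares
d=pickle.load(open("cams0.pkl","rb")); T=d["top"];S=d["scene"]
f=lambda u,v,z:np.round(atz(T,u,v,z),4)
A=f(123.5,148,.124);B=f(234.5,161.5,.124);C=f(113,219.5,.124);D=f(229.5,233,.124)
print("rack",A,B,C,D,np.linalg.norm(A-B),np.linalg.norm(C-D),np.linalg.norm(A-C),np.linalg.norm(B-D))
print("mid",(A+B+C+D)/4)
for n,p,q in [("third",(154,142),(141.5,232)),("a",(165.5,143),(153.5,232)),("b",(195.5,147),(184.5,236))]:
    P=f(*p,.136);Q=f(*q,.136);print(n,P,Q,(P+Q)/2,np.linalg.norm(P-Q),np.degrees(np.arctan2(*(P-Q)[[1,0]])))
for z in [.10,.11,.12,.13,.14,.15,.16]:
    P=f(301,183.5,z);Q=f(322.5,271,z);print(z,P,Q,np.linalg.norm(P-Q), (P+Q)/2,np.degrees(np.arctan2(*(P-Q)[[1,0]])))
# stand top corners: top px and scene px
def tri(a,b):
    o1,d1=ray(T,*a);o2,d2=ray(S,*b)
    M=np.stack([d1,-d2],1);s=np.linalg.lstsq(M,o2-o1,rcond=None)[0]
    p,q=o1+s[0]*d1,o2+s[1]*d2; return np.round((p+q)/2,4),np.linalg.norm(p-q)
print("stand far right",tri((348,178.5),(337.5,215)));print("stand near right",tri((367,253),(333,275)));print("stand near left",tri((305.5,268.5),(261.5,263)));print("far left",tri((287,194),(273,207)))
print("grip tops etc; far hook",tri((301,183.5),(288.5,193)))
```

```text
rack [0.5802 0.288  0.124 ] [0.5477 0.0274 0.124 ] [0.4127 0.3065 0.124 ] [0.3813 0.0382 0.124 ] 0.26261875409041147 0.27013117184064483 0.16851854497354293 0.1667501124437402
mid [0.480475 0.165025 0.124   ]
third [0.5917 0.2139 0.136 ] [0.3837 0.2369 0.136 ] [0.4877 0.2254 0.136 ] 0.20926777104943803 -6.309956508867871
a [0.5893 0.1872 0.136 ] [0.3837 0.2097 0.136 ] [0.4865  0.19845 0.136  ] 0.2068274885018914 -6.245356594920306
b [0.5797 0.1174 0.136 ] [0.3745 0.1393 0.136 ] [0.4771  0.12835 0.136  ] 0.20636533139071592 -6.091841070283906
0.1 [ 0.4988 -0.1299  0.1   ] [ 0.2934 -0.1771  0.1   ] 0.2107534104113146 [ 0.3961 -0.1535  0.1   ] 12.941636855834028
0.11 [ 0.4974 -0.1288  0.11  ] [ 0.2941 -0.1756  0.11  ] 0.20861718529402132 [ 0.39575 -0.1522   0.11   ] 12.963738460098513
0.12 [ 0.4961 -0.1278  0.12  ] [ 0.2948 -0.1741  0.12  ] 0.20655599725014037 [ 0.39545 -0.15095  0.12   ] 12.953034841518202
0.13 [ 0.4948 -0.1267  0.13  ] [ 0.2955 -0.1725  0.13  ] 0.20449481656022483 [ 0.39515 -0.1496   0.13   ] 12.942115450900983
0.14 [ 0.4934 -0.1256  0.14  ] [ 0.2963 -0.171   0.14  ] 0.2022611430799302 [ 0.39485 -0.1483   0.14   ] 12.971261092834238
0.15 [ 0.4921 -0.1245  0.15  ] [ 0.297  -0.1694  0.15  ] 0.20019995004994381 [ 0.39455 -0.14695  0.15   ] 12.960295101068205
0.16 [ 0.4908 -0.1235  0.16  ] [ 0.2977 -0.1679  0.16  ] 0.19813876450609053 [ 0.39425 -0.1457   0.16   ] 12.949100956218759
stand far right (array([ 0.5178, -0.2533,  0.0531]), np.float64(0.0017005383279496637))
stand near right (array([ 0.3338, -0.2973,  0.0476]), np.float64(0.0037867494697603546))
stand near left (array([ 0.2963, -0.1436,  0.0528]), np.float64(0.0011104024104455045))
far left (array([ 0.4781, -0.0986,  0.0541]), np.float64(0.00243120542808708))
grip tops etc; far hook (array([ 0.4989, -0.1296,  0.0958]), np.float64(0.0017804324911043065))
```

```bash
cat >> h.py <<'E'
from scipy.spatial.transform import Rotation
def quat(t,flip=False):
    s=-1 if flip else 1
    y=np.array([0,0,-1.]); z=s*np.array([-np.sin(t),np.cos(t),0]); x=np.cross(y,z)
    return Rotation.from_matrix(np.stack([x,y,z],1)).as_quat()
E
python3 - <<'E'
from h import *
from workcell import *
d=pickle.load(open("cams0.pkl","rb")); T=d["top"];S=d["scene"]
def tri(a,b):
    o1,d1=ray(T,*a);o2,d2=ray(S,*b)
    M=np.stack([d1,-d2],1);s=np.linalg.lstsq(M,o2-o1,rcond=None)[0]
    p,q=o1+s[0]*d1,o2+s[1]*d2; return np.round((p+q)/2,4),np.linalg.norm(p-q)
print("box corner",tri((262,178),(263,147)),tri((415,135),(396,163)))
print("grip top",[np.round(atz(T,*p,.163),4) for p in [(313.5,226),(312,220),(316,232)]])
g=np.array([.396,-.153])
for t in [12.96,-6.3]:
  for fl in (0,1):
    for p in [(*g,.28),(.396,-.153,.137),(.481,.1635,.31),(.481,.1635,.169)]:
        q=kinematics.solve_ik(p,quat(np.radians(t),fl)); print(t,fl,p,None if q is None else np.round(q,2))
E
```

```text
box corner (array([ 0.5009, -0.0449,  0.2075]), np.float64(0.020712429940119556)) (array([ 0.5874, -0.36  ,  0.2039]), np.float64(0.013429904236674181))
grip top [array([ 0.3958, -0.1494,  0.163 ]), array([ 0.409 , -0.1463,  0.163 ]), array([ 0.3826, -0.1547,  0.163 ])]
12.96 0 (np.float64(0.396), np.float64(-0.153), 0.28) [-0.37 -0.    2.   -0.    1.15 -2.17]
12.96 0 (0.396, -0.153, 0.137) [-0.37  0.2   2.15 -0.    0.79 -2.17]
12.96 0 (0.481, 0.1635, 0.31) [ 0.32  0.11  1.81 -0.    1.22 -1.47]
12.96 0 (0.481, 0.1635, 0.169) [ 0.32  0.27  1.95 -0.    0.92 -1.47]
12.96 1 (np.float64(0.396), np.float64(-0.153), 0.28) [-0.37 -0.    2.    0.    1.15  0.97]
12.96 1 (0.396, -0.153, 0.137) [-0.37  0.2   2.15 -0.    0.79  0.97]
12.96 1 (0.481, 0.1635, 0.31) [0.32 0.11 1.81 0.   1.22 1.67]
12.96 1 (0.481, 0.1635, 0.169) [ 0.32  0.27  1.95 -0.    0.92  1.67]
-6.3 0 (np.float64(0.396), np.float64(-0.153), 0.28) [-0.37 -0.    2.   -0.    1.15 -1.83]
-6.3 0 (0.396, -0.153, 0.137) [-0.37  0.2   2.15 -0.    0.79 -1.83]
-6.3 0 (0.481, 0.1635, 0.31) [ 0.32  0.11  1.81 -0.    1.22 -1.14]
-6.3 0 (0.481, 0.1635, 0.169) [ 0.32  0.27  1.95 -0.    0.92 -1.14]
-6.3 1 (np.float64(0.396), np.float64(-0.153), 0.28) [-0.37 -0.    2.   -0.    1.15  1.31]
-6.3 1 (0.396, -0.153, 0.137) [-0.37  0.2   2.15 -0.    0.79  1.31]
-6.3 1 (0.481, 0.1635, 0.31) [ 0.32  0.11  1.81 -0.    1.22  2.01]
-6.3 1 (0.481, 0.1635, 0.169) [ 0.32  0.27  1.95 -0.    0.92  2.01]
```

Run:
```python
from h import *
from workcell import *
t=np.radians(12.96)
bot.reach([.396,-.151,.27],quat(t,1))
c=vision.read_camera("wrist"); pickle.dump(c,open("w1.pkl","wb")); c2=vision.read_camera("scene"); pickle.dump(c2,open("s1.pkl","wb"))
zoom(c["frame"],100,60,400,384,1.8,"w1.png")
cv2.imwrite("pics/s1.png",c2["frame"][:,:,::-1])
s=get_obs();print(s["time_s"],s["position"],s["joint_pos"].round(3))
# predicted positions for o=(.396,-.152,.092)
def P(x,y,z): return np.array([.396,-.152,.092])+np.array([x*np.cos(t)-y*np.sin(t),x*np.sin(t)+y*np.cos(t),z])
for n,p in {"gripTopCorners":[(a*.015,b*.006,.071) for a,b in((1,1),(1,-1),(-1,-1),(-1,1))],"ends":[(.106,0,.012),(-.106,0,.012)]}.items():
    print(n,[proj(c,P(*q)).round(1).tolist() for q in p])
```

```text
1.975 [ 0.39611168 -0.15168578  0.2699835 ] [-0.369  0.006  2.011 -0.     1.124  0.976]
gripTopCorners [[241.5, 175.7], [256.3, 175.7], [256.1, 210.2], [241.8, 210.2]]
ends [[248.9, 61.9], [249.1, 266.1]]
```

View pics/w1.png

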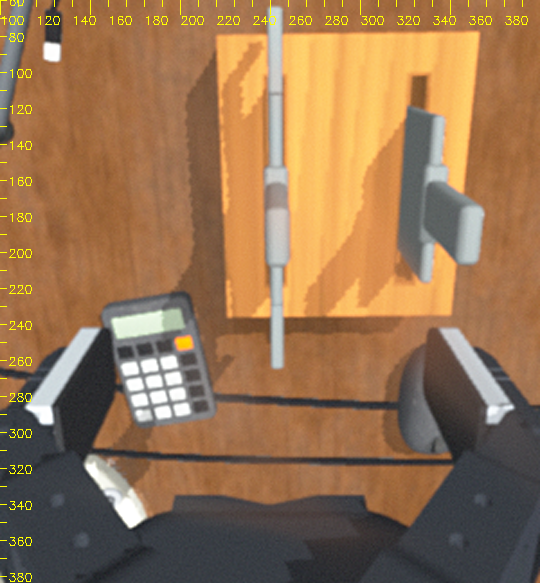

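View pics/s1.png

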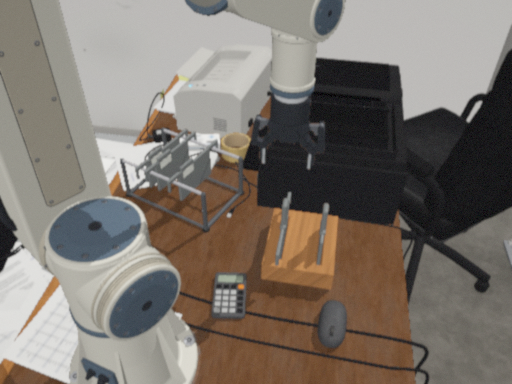

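Run:
```python
from h import *
from workcell import *
t=np.radians(12.96)
hand.move_gripper(.05)
p=[.3968,-.1552]
bot.servo_line([*p,.139],quat(t,1),velocity=.12)
hand.move_gripper(0,60)
s=get_obs();print(s["time_s"],s["position"],s["gripper_width"],s["wrist_force"],s["ft_torque"])
bot.servo_line([*p,.155],velocity=.05)
bot.servo_line([*p,.30],velocity=.15)
s=get_obs();print(s["time_s"],s["position"],s["gripper_width"],s["wrist_force"],s["ft_torque"])
for n in("wrist","top","scene"):
    c=vision.read_camera(n); pickle.dump(c,open(n[0]+"2.pkl","wb")); cv2.imwrite(f"pics/{n}2.png",c["frame"][:,:,::-1])
```

```text
4.0917 [ 0.39721469 -0.15537874  0.13949378] 0.011447991543207952 [-0.58826605  0.45872141  6.84878326] [0.00415554 0.15642833 0.01786917]
5.675 [ 0.39626192 -0.15497712  0.29908938] 0.011662198946743139 [ 0.12003112 -0.86484982 -1.49328198] [-0.01334984  0.05247343 -0.01701511]
```

View pics/wrist2.png

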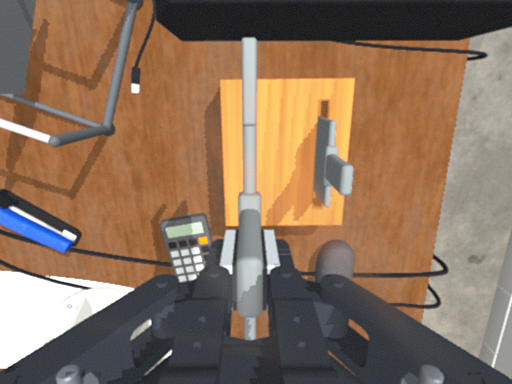

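View pics/scene2.png

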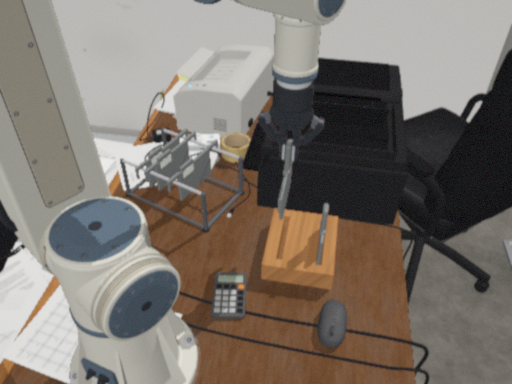

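View pics/top2.png

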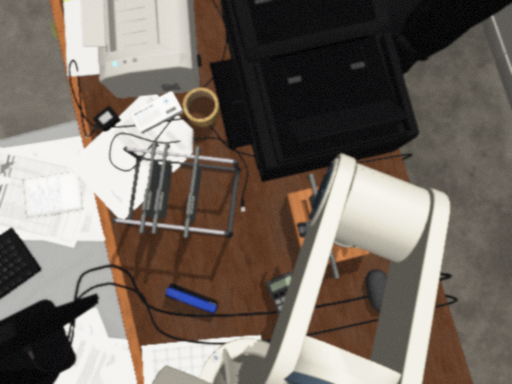

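Run:
```python
from h import *
w=pickle.load(open("w2.pkl","rb"));s=pickle.load(open("s2.pkl","rb"))
t=np.radians(12.96);o=np.array([.3963,-.155,.299-.047])
def P(x,y,z): return o+np.array([x*np.cos(t)-y*np.sin(t),x*np.sin(t)+y*np.cos(t),z])
pts={"far top":(.106,0,.012),"near top":(-.106,0,.012),"far hooktip":(.103,0,-.024),"near tip":(-.103,0,-.024),"plate bot far":(.068,0,-.08),"plate bot near":(-.068,0,-.08),"lugplate far":(.068,0,.012),"grip far top":(.015,0,.071),"grip near top":(-.015,0,.071)}
for n,q in pts.items(): print(n,"w",proj(w,P(*q)).round(1),"s",proj(s,P(*q)).round(1))
zoom(s["frame"],230,100,350,240,4.2,"s2z.png"); zoom(w["frame"],180,20,330,360,1.75,"w2z.png")
```

```text
far top w [248.   32.4] s [294.1 136.4]
near top w [248.6 368.6] s [279.7 197.7]
far hooktip w [248.3  49.8] s [292.9 150.3]
near tip w [248.7 326.7] s [279.1 210.4]
plate bot far w [248.7 106.3] s [289.3 178.7]
plate bot near w [248.9 253.4] s [280.4 218.7]
lugplate far w [248.1 113.1] s [291.8 146.1]
grip far top w [247.6 263.2] s [290.2 137.1]
grip near top w [247.8 326. ] s [288.1 145.5]
```

View pics/s2z.png

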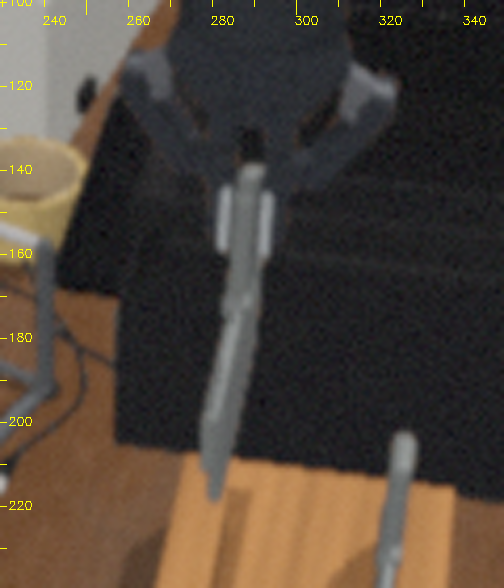

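View pics/w2z.png

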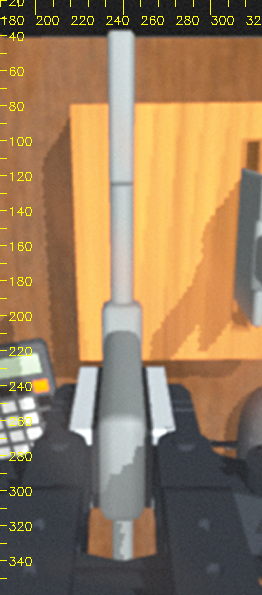

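Run:
```python
from h import *
from scipy.optimize import least_squares
w=pickle.load(open("w2.pkl","rb"))
t=np.radians(12.96);o=np.array([.3963,-.155,.299-.047])
def P(x,z,a,dx,dz):
    X=x*np.cos(a)+z*np.sin(a)+dx; Z=-x*np.sin(a)+z*np.cos(a)+dz
    return o+np.array([X*np.cos(t),X*np.sin(t),Z])
ob=[((.106,.012),37.7),((.015,.014),191.5),((-.015,.071),316)]
for fixa in (True,False):
    r=least_squares(lambda p:[proj(w,P(*q,0 if fixa else p[2],p[0],p[1]))[1]-v for q,v in ob],[0,0,0],x_scale=[.01,.01,.1])
    print(r.x,r.fun)
print(proj(w,P(.015,.014,0,0,0)))
```

```text
[ 0.00074096 -0.00816681  0.        ] [-3.73824148 11.19206094 -5.07096361]
[ 0.03885432  0.02327885 -0.99992427] [4.26325641e-14 1.70530257e-13 1.13686838e-13]
[248.27889832 208.89947774]
```

Run:
```python
from h import *
from workcell import *
q=quat(np.radians(-6.5),1)
bot.servo_line([.375,-.02,.31],q,velocity=.2)
bot.servo_line([.4803,.1635,.31],q,velocity=.2)
s=get_obs();print(s["time_s"],s["position"],s["gripper_width"],s["wrist_force"],s["ft_torque"],s["joint_pos"].round(2))
for n in("wrist","top","scene"):
    c=vision.read_camera(n); pickle.dump(c,open(n[0]+"3.pkl","wb")); cv2.imwrite(f"pics/{n}3.png",c["frame"][:,:,::-1])
```

```text
7.8667 [0.47980863 0.1625827  0.30989809] 0.01148890658571348 [ 0.16796745  0.54787215 -1.60826834] [-0.0054985  -0.00282829 -0.0293262 ] [ 0.32  0.11  1.81 -0.    1.22  2.01]
```

View pics/wrist3.png

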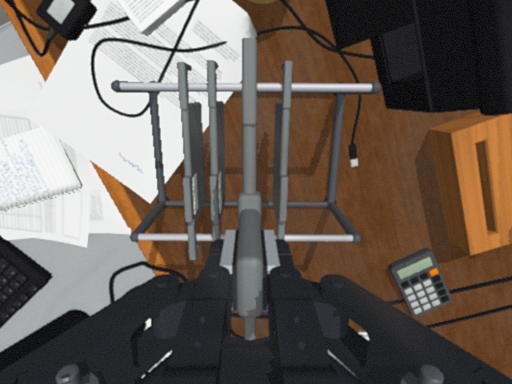

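View pics/scene3.png

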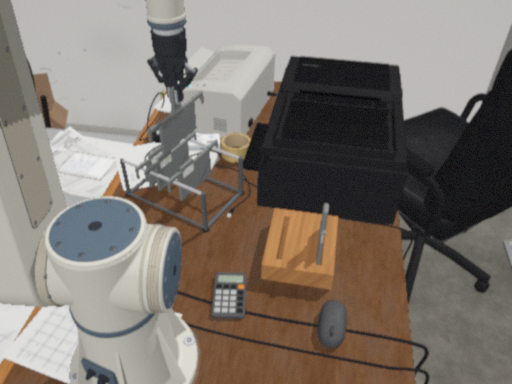

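View pics/top3.png

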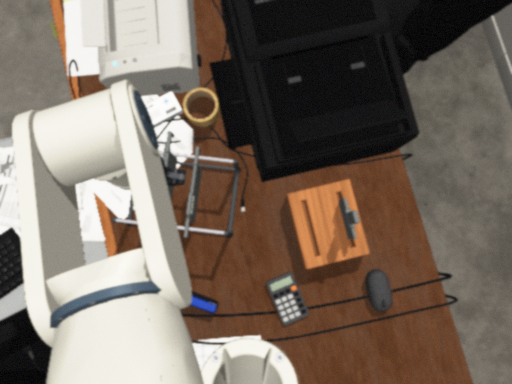

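Run:
```python
from h import *
w=pickle.load(open("w3.pkl","rb"));tcp=np.array([.4798,.1626])
a=np.radians(-6.5);X=np.array([np.cos(a),np.sin(a)]);Y=np.array([-X[1],X[0]])
for n,p,z in [("far",(250,87.5),.124),("near",(215,238),.124),("near2",(320,238.5),.124),("a far top",(212,64),.136),("b far top",(288,64),.136)]:
    q=atz(w,*p,z)[:2]-tcp; print(n,(q@X).round(4),(q@Y).round(4))
```

```text
far 0.0843 -0.0014
near -0.0814 0.0394
near2 -0.0822 -0.0828
a far top 0.1048 0.0341
b far top 0.1047 -0.0369
```

Run:
```python
from h import *
from workcell import *
p=np.array([.4806,.1625])
bot.servo_line([*p,.205],velocity=.12)
bot.dwell(.2); f0=get_obs()["wrist_force"]; print(f0)
c=vision.read_camera("wrist"); cv2.imwrite("pics/w4.png",c["frame"][:,:,::-1])
z=.205
while z>.160:
    z-=.003 if z>.182 else .0015
    bot.servo_line([*p,z],velocity=.04)
    s=get_obs(); df=s["wrist_force"]-f0
    print(round(z,4),s["position"].round(4),df.round(1),s["ft_torque"].round(2),round(s["time_s"],2))
    if np.linalg.norm(df)>5: break
for n in("wrist","scene"):
    c=vision.read_camera(n); pickle.dump(c,open(n[0]+"5.pkl","wb")); cv2.imwrite(f"pics/{n}5.png",c["frame"][:,:,::-1])
```

```text
[-0.06868833  0.17793476 -1.80690763]
0.202 [0.4805 0.1625 0.2018] [ 0.3 -0.1  0.5] [ 0.02 -0.04 -0.06] 9.54
0.199 [0.4804 0.1624 0.1987] [-0.4 -0.9 -1.6] [0.   0.06 0.04] 9.79
0.196 [0.4804 0.1625 0.1958] [ 0.1 -0.7  0.2] [ 0.04  0.03 -0.02] 10.04
0.193 [0.4804 0.1624 0.1928] [ 0.  -0.3 -0.2] [ 0.03 -0.03  0.03] 10.29
0.19 [0.4804 0.1624 0.1898] [ 0.5 -0.8 -0.2] [-0.05  0.    0.  ] 10.54
0.187 [0.4804 0.1625 0.1868] [ 0.2 -1.1 -0.3] [0.04 0.01 0.  ] 10.79
0.184 [0.4805 0.1624 0.1838] [0.9 0.1 0.2] [ 0.05  0.   -0.03] 11.04
0.181 [0.4804 0.1624 0.1808] [-0.  -0.9  0.1] [-0.02 -0.02  0.04] 11.29
0.1795 [0.4806 0.1624 0.1794] [-0.3 -0.5 -0.1] [-0.01 -0.01  0.02] 11.54
0.178 [0.4805 0.1625 0.1779] [-0.1 -0.3  0.7] [-0.04 -0.07 -0.02] 11.79
0.1765 [0.4805 0.1625 0.1764] [-0.6 -0.4  0.2] [0.04 0.01 0.02] 12.04
0.175 [0.4805 0.1625 0.1749] [-0.2  0.6  0.6] [0.01 0.03 0.03] 12.29
0.1735 [0.4807 0.1625 0.1735] [-0.4 -0.5 -0.1] [ 0.03 -0.05 -0.02] 12.54
0.172 [0.4808 0.1626 0.1732] [-4.  -1.1 14.7] [-0.3   0.74  0.01] 12.79
```

View pics/wrist5.png

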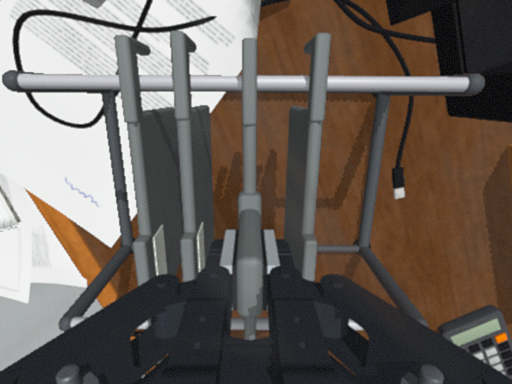

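View pics/scene5.png

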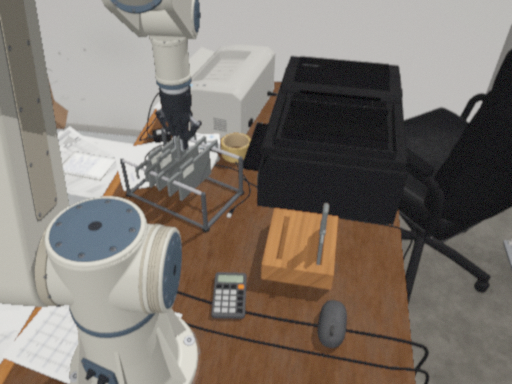

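Contact came at TCP z = 0.173, the expected seated height. The wrist view shows the divider at column 249, midway between a at 182 and b at 318, lying across the far rail. I'll release now.

Run:
```python
from h import *
from workcell import *
p=get_obs()["position"]
bot.servo_line([.4806,.1625,.1731],velocity=.03)
s=get_obs();print(s["wrist_force"].round(1))
hand.move_gripper(.036)
s=get_obs();print(s["gripper_width"],s["wrist_force"].round(1))
bot.servo_line([.4806,.1625,.29],velocity=.12)
c=vision.read_camera("wrist"); pickle.dump(c,open("w6.pkl","wb")); cv2.imwrite("pics/w6.png",c["frame"][:,:,::-1])
bot.reach([.36,-.15,.33],quat(np.radians(0),1))
for n in("top","scene"):
    c=vision.read_camera(n); pickle.dump(c,open(n[0]+"6.pkl","wb")); cv2.imwrite(f"pics/{n}6.png",c["frame"][:,:,::-1])
    if n=="top": zoom(c["frame"],105,135,255,245,5,"rack6z.png")
    else: zoom(c["frame"],100,110,260,240,4.5,"scene6z.png")
s=get_obs();print(s["time_s"],s["position"])
```

```text
[-1.5 -1.1  4.3]
0.036052022477654364 [ 0.5  0.2 -0. ]
16.05 [ 0.3605164  -0.14939529  0.32980638]
```

View pics/rack6z.png

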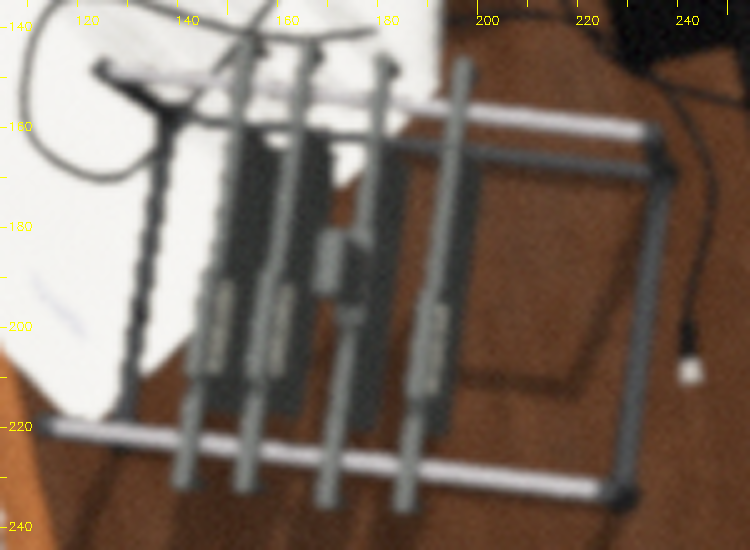

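View pics/scene6z.png

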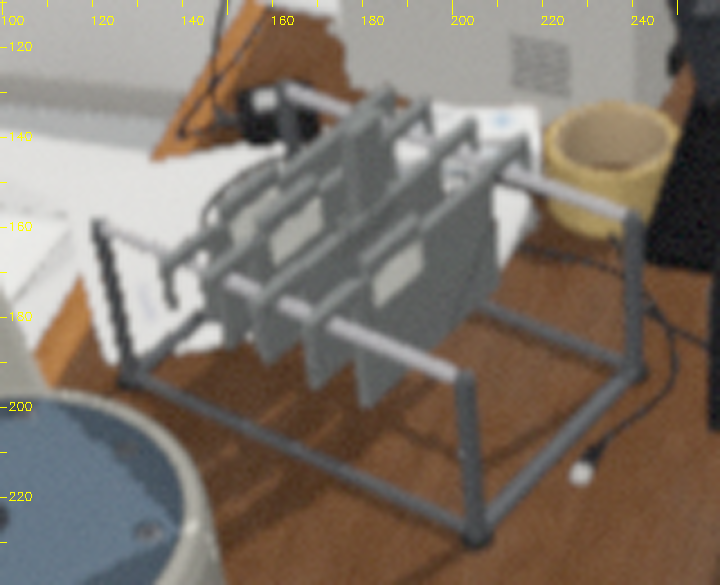

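View pics/w6.png

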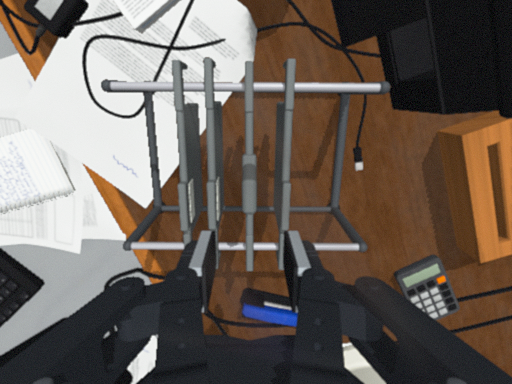

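Run:
```python
from h import *
from workcell import *
T=pickle.load(open("t6.pkl","rb"))
f=lambda u,v,z:atz(T,u,v,z)
for n,p,q in [("a",(165.5,143),(153.5,232)),("b",(195.5,147),(184.5,236)),("div",(180,146),(168,236))]:
    P=f(*p,.136);Q=f(*q,.136);print(n,((P+Q)/2).round(4),np.linalg.norm(P-Q).round(4),np.degrees(np.arctan2(*(P-Q)[[1,0]])).round(2))
print("grip top",f(168.5,187.5,.195).round(4))
s=get_obs();print(s["time_s"],s["wrist_force"].round(1))
hand_in()
```

```text
a [0.4865 0.1984 0.136 ] 0.2069 -6.26
b [0.4771 0.1283 0.136 ] 0.2064 -6.09
div [0.4784 0.165  0.136 ] 0.2088 -6.4
grip top [0.4779 0.1657 0.195 ]
16.05 [ 0.3 -0.1  0.2]
the job is handed in; nothing more can be done
```

The wide hooked divider now hangs in the wide gap on the steel rack, and I handed the job in at about 16 s of the 38 s allowed. I gripped it by its handle at 60 N and lifted it straight out of the stand. I lowered it from above until I felt contact at the height where it should be seated, then eased the load, let go and moved the arm clear.

**Last checks, from the top camera:**

| Check | Measured | Limit |
|---|---|---|
| Distance from neighbour_a's centre | about 33 mm | at least 12 mm |
| Distance from neighbour_b's centre | about 37 mm | at least 12 mm |
| Angle to the rails | about 0.1° | under 10° |
| Off the middle across the rails | 2–3 mm | 15 mm |
| Lean, grip top against lug line | under 1 mm | 7° |

- **Hooks:** both hooks look seated over their rails in the scene and top pictures.
- **Neighbours:** both read at the same pixels as at the start, so I saw no movement.
- **Resting height:** I did not measure it after release. It rests on the contact height and the pictures.

**Disagreements:**
- The wrist and top cameras differed by about 3 mm on where the divider stood in the stand. I followed the wrist camera for the grasp.
- After the lift, the wrist camera put the divider's height in the grip about 8 mm low, while the scene camera showed no offset. The contact height suggested about 2 mm.

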